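# Swap the foot plate under a left-hand lock screw

## Task

Swap the shelving foot plate in the drilling fixture. Its lock screw has a left-hand thread: turn the crank clockwise, seen from above, until the red pointer lines up with the yellow engraved mark on the dial and stop there, then push the bare metal plate along the channel by its tail edge so that it shoves the orange finished plate out ahead of it, until that tail edge is level with the white lines on the rails. Turn the crank back anticlockwise to its stop so that the pin locks the new plate, then lift the orange plate off and set it down gently, flat, orange post up, inside the small black crate beside the fixture; leave the other things on the bench where they are.

Things in the scene. Friction and masses are not known exactly. Their poses are not given: they have to be found in the camera images.
- jig: Drilling fixture fixed to the bench (place and yaw vary). Origin on the bench under the vertical screw axis; z up, y along the channel. Grey base x -78 to +85, y -300 to +200 mm; channel floor 20 mm above the bench. Rails along y: inner faces at x = -54.5 and +18.5 mm, 14 mm wide, tops at 34 mm; both channel ends open. Plates slide with ordinary friction and stay where left.
- screw_axis (a point): Point on the lock screw's axis at the channel floor (20 mm above the bench). Behind it a blue column (fixture x 43 to 77, y -30 to +30 mm) carries a 40 mm wide arm over the channel (80 to 95 mm above the bench, reaching to x = -18 mm) with the dial on top.
- home_line (a point): Point on the channel's centre line (fixture x = -18 mm) between the ends of the white line engraved across the tops of both rails, at y = -95 mm of the fixture, 34 mm above the bench: where the tail edge of a plate must be for its hole to be centred under the screw pin.
- crank (a joint): Crank and lock screw angle (rad): 0 = stop, pin down, locked; grows CLOCKWISE seen from above, raising pin and crank 6 mm per rad. Range 0 to 2.6, starts at 0 to 0.3. Friction about 0.1 N m; stays where left. The 12 mm pin's tip is 2 mm above the channel floor at 0: it clears the 8 mm plates above 1.1 rad and holds a plate by its hole below that.
- handle (a point): Top centre of the crank's upright black handle: 22 mm thick, 122 to 167 mm above the bench at joint 0 (rises with the screw), 75 mm from the axis. Crank arm 14 mm wide, at 112 to 126 mm; hub 36 mm thick, to 132 mm. At joint 0 the handle is at -125 degrees from the fixture's x axis (robot's side, right); clockwise it passes on the robot's side to the left.
- pointer (a point): On the red pointer, the short tail of the crank opposite to the handle, 45 mm from the screw axis; 107 mm above the bench at joint 0.
- mark (a point): On the yellow mark engraved in the aluminium dial (100 mm across, top 100 mm above the bench, fixed, concentric with the screw axis), 45 mm from the axis. The pointer meets it at a crank angle somewhere between 1.5 and 2.0 rad.
- finished: Orange finished foot plate, loose, 0.3 kg or so, at first pinned in the fixture. Plate 70 mm (x) by 140 mm (y) by 8 mm; origin at the centre of its underside, z up, y along the channel in the fixture's y direction. A 26 mm through hole at (18, 25) mm, a post 20 mm (x) by 24 mm (y) at (-14, -10) mm whose top is 48 mm above the plate's underside.
- finished_grip (a point): Centre of the top of the orange plate's post (20 by 24 mm, 40 mm tall above the plate), 48 mm above the plate's underside: the place to grasp it.
- raw: Bare aluminium foot plate with a dark post, loose, same shape and axes as the orange one; it waits in the channel on the fixture's -y side, its nose 5 to 29 mm behind the orange plate's tail.
- raw_hole (a point): Centre of the bare plate's 26 mm hole, at its underside; must finish under the screw pin.
- raw_tail (a point): Middle of the bare plate's tail edge (its -y end, 70 mm wide), at the plate's top (8 mm above the channel floor): push here towards +y of the fixture.
- crate: Small black open crate, fixed (place and yaw vary), origin at the centre of its underside. Outside 170 mm (x) by 220 mm (y) by 60 mm tall, walls and floor 6 mm thick.
- tape: Bystander: roll of brown tape, 96 mm across, 45 mm tall.
- screwdriver: Bystander: screwdriver lying on the bench.
- jar: Bystander: glass jar with yellow cap, 64 mm across, 90 mm tall.
- carton: Bystander: cardboard carton 90 by 120 by 80 mm.
- wrench: Bystander: wrench lying on the bench.
- can: Bystander: red can, 66 mm across, 150 mm tall.
- mug: Bystander: blue mug, 76 mm across, 85 mm tall.
There are look-alikes about, which are no part of the job. There is more than one size of the raw; the job needs the smallest.

How it is judged:
By the outcome, as a careful person would: the job done as asked, in the order asked, and still so for the second after the job is handed in, with the robot touching nothing.
It also fails if it takes over 72 s, if anything falls off the work surface, if the arm or the gripper's body presses on something with over 40 N, if the wrist force passes 120 N, or if a joint passes its speed limit or range.

## Robot

A 6-joint arm with a two-finger parallel gripper is mounted at the origin on the work surface. World frame = base frame: x ahead of the robot, y to its left, z up, the work surface at z = 0. Lengths are in m, angles in degrees, forces in N, time in s.
With the tool pointing down it reaches from about 0.4 to 0.825 m from the base axis. Payload 7 kg.
Tool frame: the origin (TCP) lies midway between the tips of the shut fingers; the grasp point (between the pads) lies ctrl.tcp_to_grasp behind it (ctrl.tcp_to_grasp is the distance from the TCP to the grasp point, in m); z points along the fingers, y is the line along which they close (so a half turn about z gives the same grasp; the last joint's range is limited). The gripper opens to 88 mm and grips with 3 to 60 N. Pads are 19 mm wide; open, the fingers measure 130 mm over their backs; the gripper's body (78 mm by 193 mm) begins 47 mm behind the grasp point.
Start: joints at [83.658, 20.546, 0.682, 0, -70.136, -16.507], TCP at [0.262, 0.622, 0.187] pointing down, gripper open.
Joint ranges: [-176.03, 176.03], [-82.01, 121.73], [-58.28, 71.71], [-173.87, 95.51], [-174.79, -0.11], [-173.66, 173.66]. Speed limits (degrees/s): [136.94, 136.94, 172.46, 180, 180, 180].

## Interface

Orientations are given as [roll, pitch, yaw] about the fixed x, y, z axes, in that order (R = Rz(yaw) Ry(pitch) Rx(roll)).
In Python, from plant import ctrl, imaging, close_job gives the robot as it stands.
- The arm moves only by the shell command python3 -m crank 'ROWS'. ROWS is JSON, a list of rows, each a list of 3 entries, a list of its own where there are three numbers: the shift along the world's x, y, z in m, then the turn, a rotation vector about the world's x, y, z in degrees, then the opening, from -1 (shut) to 1 (fully open), so that 0 is half open. A call has 1 to 12 rows; each row shifts and turns the commanded pose from where the row before left it; what a row does not reach is not made up. A row lasts 1/10 s, in which the tool goes at most 50 mm and 8.59 degrees, less where a joint would pass 70% of its speed; a pose out of reach is approached as far as the arm can. A call is refused whole if a number of a shift passes 0.05 or a number of a turn 8.59, either way. A call with a gripper value outside its range is refused whole. The fingers move at their own pace and stop on an object; the grip force is fixed at half the most. Time passes only in rows, so rows that do not move let the fingers close. It gives the time, the measured TCP pose, the force, the opening and the grip force at its end, in the units of the state.
- ctrl.get_obs(): the state, without advancing time (a new reading comes with each control period).
- imaging.snapshot(name): name is "scene" or "top" or "wrist"; returns (picture, depth): 480x640x3 uint8, blue, green, red; 480x640 float32, m along the optical axis (not along the pixel's ray), 0 where there is no reading.
- imaging.camera_model(name): a dict with "mtx" (3x3 intrinsics, pixels), "R" (3x3) and "t" (3): a world point X has camera coordinates R X + t. Camera axes: x right, y down, z forward; pixel columns grow to the right and rows downward; lengths in m; the calibration is good to about 2 mm. A picture is of the moment at which its call begins: read the wrist's pose just before it. camera_model takes no time and is no camera call; for the wrist camera it gives the pose at the moment of the call.
- close_job(): hands the job in; it is judged then, once.
The state is a dict: "clock": time; "joint_pos": joint angles; "qvel": joint speeds; "tau": joint torques, N m; "tool_pos": TCP position; "orientation": TCP orientation; "force": force on the tool from outside, world axes, zero at the start; "moment": the same for the moment, N m; "opening": finger opening in m; "gripper_force": force on a finger pad.
Only numpy, scipy, OpenCV 4.12 (cv2) and the standard library are available. Lean on these libraries where they do the work, as an engineer would, in place of code of your own. Each camera call takes 0.05 s, during which the arm holds its last target. There are 200 camera calls.

## Working session

There is one attempt and no reset: what is moved stays moved. The work goes in short steps, Python scripts to look and compute and a shell command to move; the robot and the scene stay as the last step left them, time stands still between calls to the robot, and variables do not carry over. Pictures are saved under pics/ and viewed, at most 10 in all, crops included, and the job is handed in when it is done.

```bash
mkdir -p pics; ls; cat > h.py <<'E'
import numpy as np,cv2
from plant import ctrl,imaging
def snap(n,f=None):
    m=imaging.camera_model(n);p,d=imaging.snapshot(n)
    if f:cv2.imwrite('pics/'+f,p);np.savez('pics/'+f+'.npz',p=p,d=d,K=m['mtx'],R=m['R'],t=m['t'])
    return p,d,m
def load(f):
    z=np.load('pics/'+f+'.npz');return z['p'],z['d'],dict(mtx=z['K'],R=z['R'],t=z['t'])
def w(m,u,v,d):  # pixel + depth
    r=np.linalg.inv(m['mtx'])@[u,v,1];return np.array(m['R']).T@(r*d-np.ravel(m['t']))
def wz(m,u,v,z): # pixel on plane z
    R=np.array(m['R']);c=-R.T@np.ravel(m['t']);r=R.T@np.linalg.inv(m['mtx'])@[u,v,1];return c+r*(z-c[2])/r[2]
def px(m,X):
    c=np.array(m['R'])@X+np.ravel(m['t']);q=np.array(m['mtx'])@c;return q[:2]/q[2]
E
python3 - <<'E'
from h import *
o=ctrl.get_obs();print(o,ctrl.tcp_to_grasp)
for n in ('scene','top'):
    p,d,m=snap(n,n+'0.png');R=np.array(m['R']);print(n,-R.T@np.ravel(m['t']),R[2])
E
```

```text
pics
{'clock': 0.0, 'joint_pos': array([ 8.36586044e+01,  2.05916651e+01,  6.33923884e-01, -1.98534053e-02,
       -7.01329712e+01, -1.65078278e+01]), 'qvel': array([-0.02812621,  0.03410473,  0.04028837, -0.07333302, -0.04386706,
        0.0707697 ]), 'tau': array([ 7.34117912e-04, -5.82710373e+01,  2.93064415e+01,  6.99800581e+00,
        6.95346709e-03, -1.59070282e-04]), 'tool_pos': array([0.26191648, 0.62153437, 0.18622209]), 'orientation': array([ 1.79907723e+02, -7.88398862e-03, -2.28559788e+01]), 'force': array([-0.0015011 , -0.15464357, -0.28417678]), 'moment': array([ 0.04807854, -0.00285077,  0.04318626]), 'gripper_force': 0.0, 'opening': 0.08726454448969954} 0.0188
scene [1.26261733 0.62668009 1.04881702] [-0.57500051 -0.47703733 -0.66468774]
top [ 0.31025537 -0.03718428  1.34014981] [ 0.12793991 -0.00893311 -0.99174169]
```

View pics/top0.png

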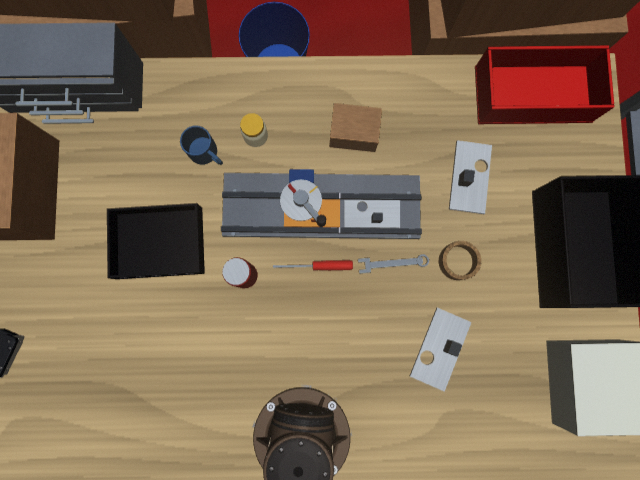

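View pics/scene0.png

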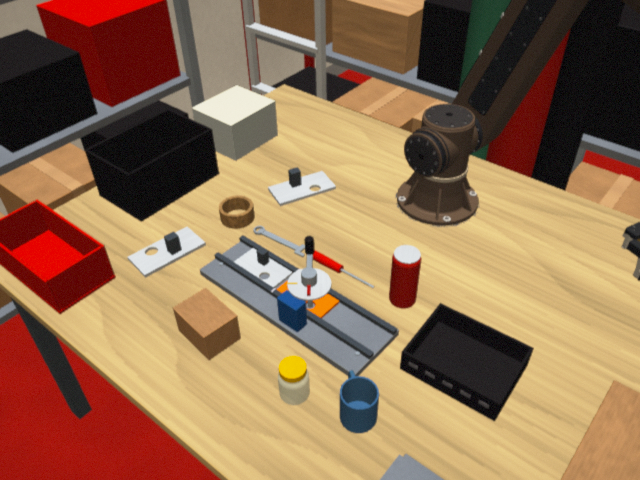

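The top view shows the jig at cols 222–421, rows 173–238, with its +y end to the left. The crank hub is at about (301,199) with the handle near (321,220), the orange plate is under it and the bare plate lies at cols 345–400. The crate is at cols 107–204, rows 204–278. Next I enlarge the jig and crate.

```bash
python3 - <<'E'
from h import *
p,d,m=load('top0.png')
cv2.imwrite('pics/c1.png',cv2.resize(p[165:245,215:425],(798,304),interpolation=cv2.INTER_CUBIC))
c=np.vstack([cv2.resize(p[165:245,215:425],(798,304),interpolation=cv2.INTER_CUBIC),cv2.resize(p[198:284,100:260],(540,290),interpolation=cv2.INTER_CUBIC)[:, :].copy() if 0 else np.pad(cv2.resize(p[198:284,100:260],(540,290),interpolation=cv2.INTER_CUBIC),((0,0),(0,258),(0,0)))])
cv2.imwrite('pics/c1.png',c)
E
```

```text
(no output)
```

View pics/c1.png

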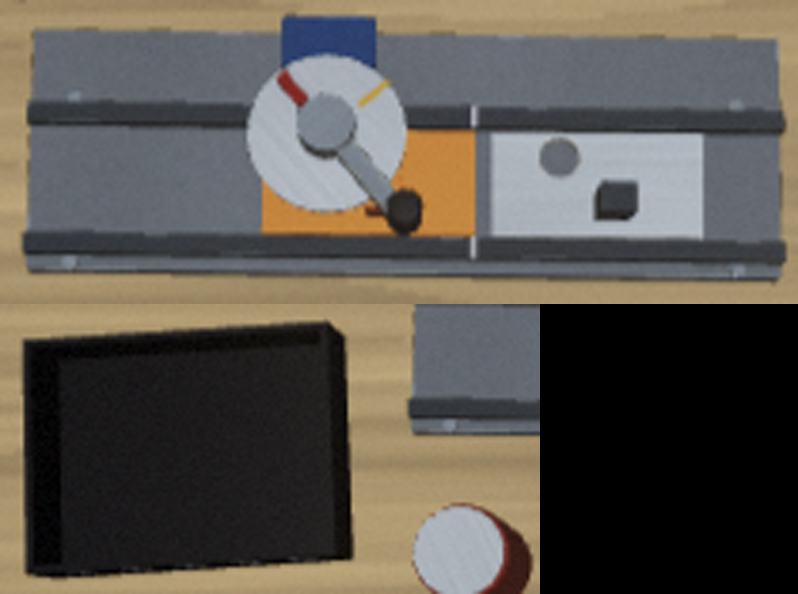

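```bash
python3 - <<'E'
from h import *
from scipy.optimize import least_squares as ls
p,d,m=load('top0.png')
A=lambda x,y:(215+x/3.8-.37,165+y/3.8-.37)
B=lambda x,y:(100+x/3.375-.35,198+(y-304)/3.372-.35)
T=lambda q,X:np.array([q[0]+np.cos(q[2])*X[0]-np.sin(q[2])*X[1],q[1]+np.sin(q[2])*X[0]+np.cos(q[2])*X[1],X[2]])
P=[((30,100),(.0325,.2,.034)),((783,111),(.0325,-.3,.034)),((25,232),(-.0545,.2,.034)),((784,241),(-.0545,-.3,.034)),
((474,106),(.0325,-.095,.034)),((474,236),(-.0545,-.095,.034)),((327,132.5),(0,0,.1)),((35,30),(.085,.2,.02)),((777,40),(.085,-.3,.02))]
f=lambda q:np.concatenate([px(m,T(q,X))-A(*a) for a,X in P])
s=ls(f,[.7,0,0]);q=s.x;print('jig',q[:2],np.degrees(q[2]));print(np.round(s.fun.reshape(-1,2),1))
F=lambda w:np.round(T([0,0,-q[2]],np.r_[w[:2]-q[:2],w[2]])*1000,1)
for n,a,z in [('hub',(326,124),.132),('handle',(406,205),.167),('ptr',(291,87),.107),('mark1',(388,83),.1),('mark2',(361,104),.1),('rawNL',(492,133),.028),('rawNR',(489,233),.028),('rawTL',(704,135),.028),('rawTR',(703,238),.028),('hole',(559,157),.028),('rawpost far',(618,180),.068),('fin tail',(475,180),.028),('fin nose',(262,225),.028),('dial',(327,132.5),.1)]:
    u=A(*a);X=wz(m,*u,z);g=F(X);print(n,g,'r',np.hypot(g[0],g[1]).round(),'ang',np.degrees(np.arctan2(g[1],g[0])).round(1),'w',X[:2].round(4))
C=[((24,340),(.085,.11,.06)),((328,322),(.085,-.11,.06)),((28,577),(-.085,.11,.06))]
s=ls(lambda c:np.concatenate([px(m,T(c,X))-B(*a) for a,X in C]),[.6,.3,0]);print('crate',s.x[:2],np.degrees(s.x[2]),s.fun.round(1))
np.save('jig.npy',q)
print('tail',T(q,(-.018,-.3,0)),'home',T(q,(-.018,-.095,0)))
for n,u,v in [('can',237,267),('tape',461,261),('jar',252,125),('mug',199,140),('carton',357,115)]:print(n,w(m,u,v,d[v,u]).round(3))
E
```

```text
jig [ 0.56452386 -0.00472346] -1.4751165488842286
[[-0.8  0.2]
 [ 0.5 -0.1]
 [-0.7 -0.2]
 [ 0.6  0. ]
 [ 0.1  0.2]
 [-0.1  0.3]
 [-0.   0.2]
 [-0.4 -0.4]
 [ 0.7 -0.4]]
hub [ -0.9  -0.3 132. ] r 1.0 ang -161.6 w [ 0.5636 -0.005 ]
handle [-56.2 -49.3 167. ] r 75.0 ang -138.7 w [ 0.5071 -0.0526]
ptr [ 27.5  22.7 107. ] r 36.0 ang 39.5 w [0.5926 0.0172]
mark1 [ 32.5 -37.8 100. ] r 50.0 ang -49.3 w [ 0.5961 -0.0433]
mark2 [ 18.9 -21.  100. ] r 28.0 ang -48.0 w [ 0.5828 -0.0262]
rawNL [  16.2 -107.    28. ] r 108.0 ang -81.4 w [ 0.578  -0.1121]
rawNR [ -50.7 -105.4   28. ] r 117.0 ang -115.7 w [ 0.5111 -0.1088]
rawTL [  16.7 -247.4   28. ] r 248.0 ang -86.1 w [ 0.5749 -0.2525]
rawTR [ -52.3 -246.2   28. ] r 252.0 ang -102.0 w [ 0.5059 -0.2495]
hole [   0.7 -151.4   28. ] r 151.0 ang -89.7 w [ 0.5613 -0.156 ]
rawpost far [ -21.5 -185.7   68. ] r 187.0 ang -96.6 w [ 0.5382 -0.1898]
fin tail [-15.5 -95.9  28. ] r 97.0 ang -99.2 w [ 0.5466 -0.1002]
fin nose [-47.3  43.9  28. ] r 65.0 ang 137.1 w [0.5183 0.0404]
dial [  0.4  -0.  100. ] r 0.0 ang -0.0 w [ 0.5649 -0.0048]
crate [0.47710756 0.3553952 ] 3.031416850077026 [-0.   0.4  0.1 -0.1 -0.1 -0.3]
tail [ 0.53880698 -0.30416067  0.        ] home [ 0.54408426 -0.09922861  0.        ]
can [0.402 0.138 0.15 ]
tape [ 0.422 -0.407 -0.001]
jar [0.751 0.112 0.095]
mug [0.743 0.258 0.011]
carton [ 0.78  -0.145  0.078]
```

The jig fits at (0.5645, −0.0047) with yaw −1.5°. The crank is at about 14–15° now and the mark is at about 103.7°. The crate is at (0.477, 0.355) with yaw 3°. I move above the handle.

```bash
python3 -m crank '[[[0.015,-0.042,0.008],[0,0,-1.7],1],[[0.015,-0.042,0.008],[0,0,-1.7],1],[[0.015,-0.042,0.008],[0,0,-1.7],1],[[0.015,-0.042,0.008],[0,0,-1.7],1],[[0.015,-0.042,0.008],[0,0,-1.7],1],[[0.015,-0.042,0.008],[0,0,-1.7],1],[[0.015,-0.042,0.008],[0,0,-1.7],1],[[0.015,-0.042,0.008],[0,0,-1.7],1],[[0.015,-0.042,0],[0,0,-1.7],1],[[0.015,-0.042,0],[0,0,-1.7],1],[[0.015,-0.042,0],[0,0,-1.7],1],[[0.015,-0.042,0],[0,0,-1.7],1]]' && python3 -m crank '[[[0.015,-0.042,0],[0,0,-1.7],1],[[0.015,-0.042,0],[0,0,-1.7],1],[[0.015,-0.042,0],[0,0,-1.7],0.3],[[0.015,-0.042,0],[0,0,-1.7],0.3],[[0,0,0],[0,0,0],0.3],[[0,0,0],[0,0,0],0.3]]'
python3 - <<'E'
from h import *
snap('wrist','w1.png')
E
```

```text
clock: 1.3
tool_pos: [0.4421, 0.1162, 0.2512]
orientation: [-180.0, 0.0, -43.3]
force: [0.0, 0.1, -0.2]
opening: 0.0875
gripper_force: 0.0
clock: 1.9
tool_pos: [0.5018, -0.0511, 0.2505]
orientation: [179.9, 0.0, -50.2]
force: [-0.5, 0.6, -0.5]
opening: 0.0616
gripper_force: 0.0
```

View pics/w1.png

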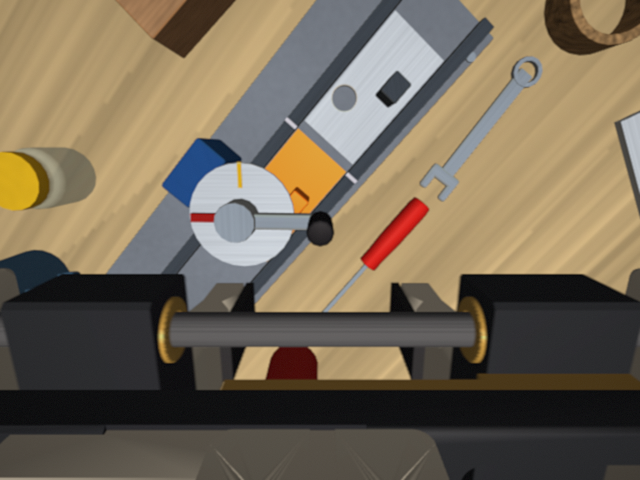

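The wrist view shows the hub at (235,221), the handle at (320,227), the red pointer tip at (192,217) and the yellow mark from (239,164) to (240,186). The orange plate's tail is beside the white lines at (291,123) and (350,180).

```bash
python3 - <<'E'
from h import *
p,d,m=load('w1.png');q=np.load('jig.npy')
c,s=np.cos(q[2]),np.sin(q[2]);F=lambda X:np.round(np.array([c*(X[0]-q[0])+s*(X[1]-q[1]),-s*(X[0]-q[0])+c*(X[1]-q[1])])*1000,1)
R=np.array(m['R']);print('cam',-R.T@np.ravel(m['t']))
for n,u,v,z in [('ptr',192,217,.1085),('ptrin',214,217,.1085),('hub',235,221,.1335),('hand',320,227,.168),('mark',239,164,.1),('markin',240,186,.1),('line1',291,123,.034),('line2',350,180,.034),('rawtailL',400,12,.028),('rawtailR',443,58,.028),('rawnoseL',300,131,.028),('rawnoseR',349,175,.028)]:
    X=wz(m,u,v,z);g=F(X);print(n,g,np.degrees(np.arctan2(g[1],g[0])).round(1),X[:2].round(4),w(m,u,v,d[v,u]).round(3))
E
```

```text
cam [ 0.54638193 -0.10479626  0.44786865]
ptr [33.  27.1] 39.4 [0.5982 0.0215] [0.598 0.02  0.112]
ptrin [17.6 13.6] 37.7 [0.5825 0.0084] [0.58  0.    0.133]
hub [-0.6 -3.9] -98.7 [ 0.5638 -0.0087] [ 0.564 -0.009  0.133]
hand [-54.6 -54.1] -135.3 [ 0.5086 -0.0574] [ 0.509 -0.058  0.17 ]
mark [ 30.9 -38.3] -51.1 [ 0.5944 -0.0438] [ 0.594 -0.044  0.101]
markin [ 17.9 -23.1] -52.2 [ 0.5818 -0.0282] [ 0.582 -0.028  0.1  ]
line1 [ 24.4 -96.7] -75.8 [ 0.5864 -0.102 ] [ 0.586 -0.102  0.036]
line2 [-63.2 -93.7] -124.0 [ 0.4989 -0.0968] [ 0.499 -0.097  0.034]
rawtailL [  10.8 -250.1] -87.5 [ 0.5689 -0.255 ] [ 0.569 -0.258  0.019]
rawtailR [ -52.2 -249.3] -101.8 [ 0.506  -0.2526] [ 0.505 -0.255  0.02 ]
rawnoseL [ 12.3 -96.7] -82.8 [ 0.5743 -0.1017] [ 0.574 -0.102  0.028]
rawnoseR [-59.3 -97. ] -121.4 [ 0.5027 -0.1002] [ 0.503 -0.1    0.034]
```

```bash
python3 -m crank '[[[0.0055,-0.004,-0.02],[0,0,0],0.1],[[0,0,-0.04],[0,0,0],0.1],[[0,0,-0.03],[0,0,0],0.1],[[0,0,-0.015],[0,0,0],0.1],[[0,0,-0.009],[0,0,0],0.1],[[0,0,0],[0,0,0],-1],[[0,0,0],[0,0,0],-1],[[0,0,0],[0,0,0],-1],[[0,0,0],[0,0,0],-1],[[0,0,0],[0,0,0],-1]]'
```

```text
clock: 2.95
tool_pos: [0.5079, -0.0539, 0.1378]
orientation: [-179.9, -0.0, -50.0]
force: [-0.5, 0.3, -0.3]
opening: 0.0136
gripper_force: 0.0
```

```bash
python3 -m crank '[[[0,0,0],[0,0,0],-1]]';python3 - <<'E'
from h import *
p,d,m=snap('wrist','w2.png');a,b,c=snap('top','t2.png');e,_,_=snap('scene','s2.png')
r=lambda x:cv2.resize(x,(400,300),interpolation=cv2.INTER_CUBIC)
cv2.imwrite('pics/v2.png',np.vstack([np.hstack([r(p),r(a[160:235,260:360])]),np.hstack([r(e[205:325,230:390]),r(e[205:325,230:390])*0])]))
E
```

```text
clock: 3.05
tool_pos: [0.5077, -0.054, 0.1375]
orientation: [-180.0, -0.0, -50.1]
force: [1.3, 0.5, -0.3]
opening: 0.0058
gripper_force: 0.0
```

View pics/v2.png

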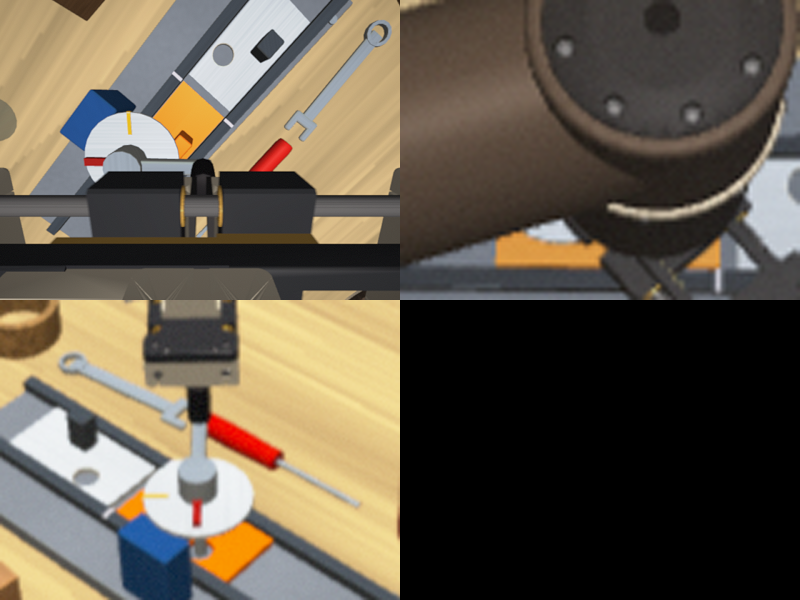

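```bash
python3 - <<'E'
from h import *
p,d,m=load('w2.png');q=np.load('jig.npy')
o=ctrl.get_obs();t=o['tool_pos'];print(t,o['opening'],o['gripper_force'],'tcp px',px(m,t),'grasp px',px(m,t+[0,0,.0188]),'handtop expected',px(m,[.5075,-.0545,.168]))
for u,v in [(325,262),(325,257),(325,270),(240,258),(185,258)]:print(u,v,d[v,u],w(m,u,v,d[v,u]).round(4))
c=p[200:400,220:440];cv2.imwrite('pics/c2.png',cv2.resize(c,(660,600),interpolation=cv2.INTER_CUBIC))
E
```

```text
[ 0.50762907 -0.05406837  0.13723554] 0.0006628925188457806 0.0 tcp px [321.78230877 273.74410805] grasp px [321.73636052 285.8801979 ] handtop expected [322.47856294 294.40722053]
325 262 0.19997759 [ 0.5121 -0.0622  0.1441]
325 257 0.20834468 [ 0.5122 -0.0624  0.1354]
325 270 0.18759994 [ 0.5121 -0.062   0.157 ]
240 258 0.21797557 [ 0.5484 -0.0277  0.1263]
185 258 0.21033756 [ 0.5725 -0.0104  0.1337]
```

View pics/c2.png

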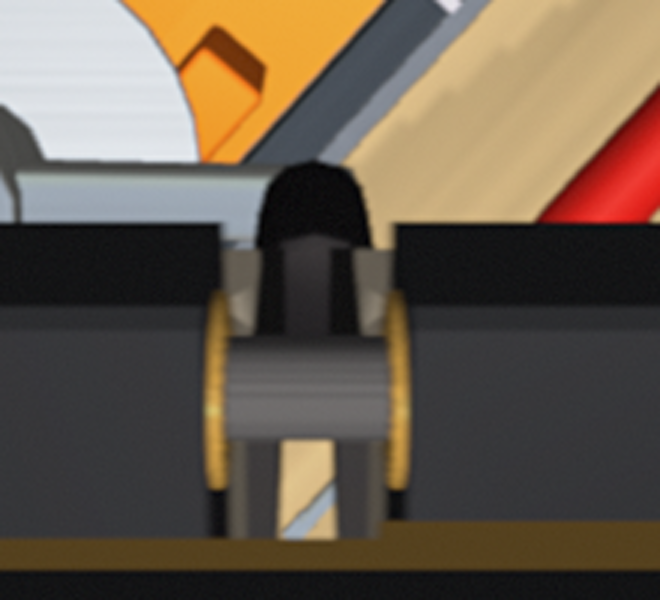

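The crop shows the black handle at crop (315,165–240), apparently between the two pads. The reported opening says the fingers are shut, so I check the depth around the fingers.

```bash
python3 - <<'E'
from h import *
p,d,m=snap('wrist','w3.png');o=ctrl.get_obs();t=o['tool_pos'];print(o['clock'],o['opening'],o['gripper_force'],o['force'])
y=np.radians(o['orientation'][2]);c,s=np.cos(y),np.sin(y)
Tl=lambda X:(np.array([c*(X[0]-t[0])+s*(X[1]-t[1]),s*(X[0]-t[0])-c*(X[1]-t[1]),X[2]])*1000).round(1)
for cy in (175,200,225,245,270,300,330,360,390,460,520):
  print(cy,[tuple(Tl(w(m,220+cx/3,200+cy/3,d[200+cy//3,220+cx//3]))) for cx in (245,272,305,345,372)])
cv2.imwrite('pics/c3.png',cv2.resize(p[200:400,220:440],(660,600),interpolation=cv2.INTER_CUBIC))
E
```

```text
3.25 0.00046268878988438137 0.0 [ 0.16868964  0.24664261 -1.95163404]
175 [(np.float64(5.0), np.float64(-11.9), np.float64(123.8)), (np.float64(5.7), np.float64(-6.4), np.float64(125.9)), (np.float64(8.9), np.float64(0.1), np.float64(136.4)), (np.float64(6.1), np.float64(7.9), np.float64(127.3)), (np.float64(-32.7), np.float64(21.0), np.float64(0.5))]
200 [(np.float64(0.8), np.float64(-11.8), np.float64(126.8)), (np.float64(5.7), np.float64(-6.0), np.float64(141.6)), (np.float64(8.5), np.float64(0.1), np.float64(150.0)), (np.float64(7.0), np.float64(7.2), np.float64(145.6)), (np.float64(-41.4), np.float64(21.2), np.float64(-0.7))]
225 [(np.float64(38.6), np.float64(-4.8), np.float64(247.6)), (np.float64(6.1), np.float64(-5.5), np.float64(156.4)), (np.float64(8.8), np.float64(0.1), np.float64(163.8)), (np.float64(7.6), np.float64(6.7), np.float64(160.5)), (np.float64(39.4), np.float64(5.6), np.float64(249.9))]
245 [(np.float64(39.1), np.float64(-4.5), np.float64(253.7)), (np.float64(6.0), np.float64(-5.3), np.float64(165.6)), (np.float64(7.2), np.float64(0.1), np.float64(169.0)), (np.
[... 1415 characters left out ...]
t64(258.7)), (np.float64(30.1), np.float64(3.2), np.float64(260.1)), (np.float64(33.3), np.float64(4.8), np.float64(266.2))]
460 [(np.float64(27.5), np.float64(-4.0), np.float64(265.5)), (np.float64(1.5), np.float64(-3.6), np.float64(222.6)), (np.float64(-134.6), np.float64(-0.2), np.float64(-1.4)), (np.float64(21.5), np.float64(3.4), np.float64(255.6)), (np.float64(28.2), np.float64(4.8), np.float64(266.7))]
520 [(np.float64(22.8), np.float64(-4.1), np.float64(265.6)), (np.float64(-5.9), np.float64(-3.6), np.float64(223.1)), (np.float64(-146.3), np.float64(-0.2), np.float64(15.7)), (np.float64(1.7), np.float64(4.3), np.float64(234.4)), (np.float64(23.3), np.float64(4.9), np.float64(266.4))]
```

View pics/c3.png

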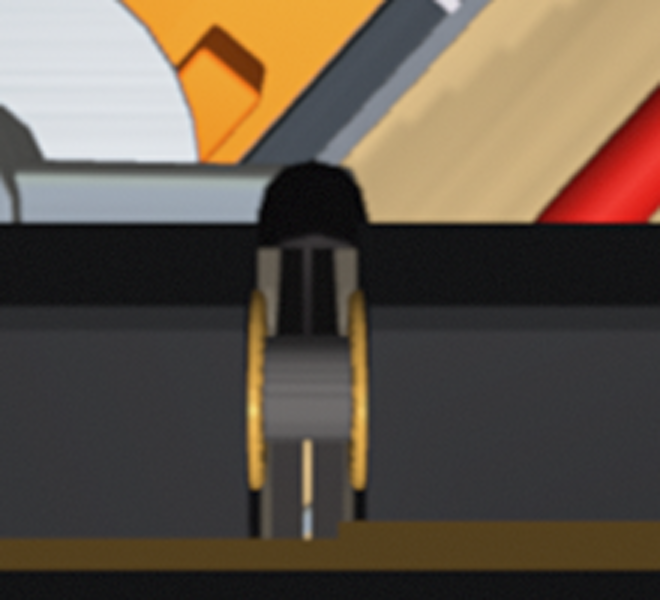

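```bash
python3 - <<'E'
from h import *
p,d,m=load('s2.png')
for v in range(170,262,3):
    print(v,[(w(m,u,v,d[v,u])*1000).round().astype(int).tolist() for u in (298,309,320)],p[v,309])
E
```

```text
170 [[549, -32, 387], [533, -17, 385], [515, -4, 381]] [32 34 34]
173 [[546, -35, 378], [534, -17, 379], [493, -22, 354]] [30 31 32]
176 [[549, -33, 373], [534, -17, 372], [500, -17, 353]] [45 48 50]
179 [[538, -44, 355], [525, -26, 355], [503, -15, 348]] [43 45 46]
182 [[542, -40, 351], [530, -21, 353], [508, -11, 345]] [25 22 21]
185 [[542, -41, 344], [514, -36, 330], [517, -4, 346]] [49 56 61]
188 [[550, -34, 344], [538, -15, 345], [525, 4, 347]] [221 243 249]
191 [[552, -32, 339], [541, -12, 341], [525, 3, 339]] [111 130 140]
194 [[554, -31, 332], [543, -11, 335], [460, -52, 268]] [105 124 135]
197 [[552, -33, 323], [541, -13, 325], [471, -43, 270]] [108 126 136]
200 [[553, -32, 316], [539, -15, 316], [480, -36, 271]] [107 126 136]
203 [[553, -34, 308], [542, -13, 311], [484, -33, 266]] [104 123 135]
206 [[553, -34, 299], [541, -14, 302], [493, -25, 267]] [107 126 136]
209 [[553, -34, 292], [542, -14, 295], [501, -18, 267]] [108 126 139]
212 [[557, -31, 288], [540, -16, 285], [509, -12, 267]] [78 81 86]
215 [[563, -26, 286], [551, -6, 289], [515, -7, 266]] [61 57 61]
218 [[571, -
[... 279 characters left out ...]
, [560, 30, 273]] [ 86 101 109]
233 [[582, -11, 258], [570, 9, 260], [555, 26, 259]] [110 128 138]
236 [[585, -8, 253], [572, 11, 255], [334, -162, 2]] [108 125 135]
239 [[382, -199, 4], [507, -48, 170], [344, -154, 2]] [ 83  97 105]
242 [[393, -190, 5], [513, -43, 168], [356, -143, 6]] [23 18 19]
245 [[409, -176, 13], [513, -44, 158], [363, -139, 2]] [23 22 24]
248 [[414, -171, 9], [510, -46, 146], [374, -129, 5]] [20 19 14]
251 [[424, -163, 10], [512, -45, 139], [384, -121, 5]] [21 20 24]
254 [[427, -161, 3], [514, -43, 132], [409, -100, 24]] [110 103 100]
257 [[436, -152, 3], [519, -39, 128], [419, -92, 26]] [196 186 175]
260 [[447, -143, 6], [530, -30, 133], [424, -88, 21]] [198 189 177]
```

Both cameras put the gripper body's underside at z≈0.25 and the finger tips at about 0.184, so the real tips are about 47 mm higher than the reported TCP. The handle is directly beneath the fingers. I reopen, go down another 46 mm and close.

```bash
python3 -m crank '[[[0,0,0],[0,0,0],0.1],[[0,0,0],[0,0,0],0.1],[[0,0,0],[0,0,0],0.1],[[0,0,0],[0,0,0],0.1],[[0,0,0],[0,0,0],0.1],[[0,0,0],[0,0,0],0.1],[[0,0,-0.02],[0,0,0],0.1],[[0,0,-0.012],[0,0,0],0.1],[[0,0,-0.008],[0,0,0],0.1],[[0,0,-0.006],[0,0,0],0.1]]' && python3 -m crank '[[[0,0,0],[0,0,0],-1],[[0,0,0],[0,0,0],-1],[[0,0,0],[0,0,0],-1],[[0,0,0],[0,0,0],-1],[[0,0,0],[0,0,0],-1],[[0,0,0],[0,0,0],-1]]'
```

```text
clock: 4.25
tool_pos: [0.5074, -0.0541, 0.0904]
orientation: [179.9, 0.0, -50.0]
force: [0.0, 0.2, 1.0]
opening: 0.048
gripper_force: 0.0
clock: 4.85
tool_pos: [0.5069, -0.0547, 0.0916]
orientation: [179.9, -0.0, -50.1]
force: [-3.3, -4.0, 5.6]
opening: 0.0215
gripper_force: 30.0
```

```bash
python3 -m crank '[[[-0.0059,0.0079,0.0008],[0,0,-7.5],-1],[[-0.0048,0.0086,0.0008],[0,0,-7.5],-1],[[-0.0036,0.0091,0.0008],[0,0,-7.5],-1],[[-0.0024,0.0095,0.0008],[0,0,-7.5],-1],[[-0.0011,0.0097,0.0008],[0,0,-7.5],-1],[[0.0001,0.0098,0.0008],[0,0,-7.5],-1],[[0.0014,0.0097,0.0008],[0,0,-7.5],-1],[[0.0027,0.0094,0.0008],[0,0,-7.5],-1],[[0.0039,0.009,0.0008],[0,0,-7.5],-1],[[0.005,0.0084,0.0008],[0,0,-7.5],-1],[[0.0061,0.0077,0.0008],[0,0,-7.5],-1],[[0,0,0],[0,0,0],-1]]'
python3 - <<'E'
from h import *
p,d,m=snap('wrist','w4.png');e,_,_=snap('scene','s4.png')
r=lambda x:cv2.resize(x,(400,300),interpolation=cv2.INTER_CUBIC)
cv2.imwrite('pics/v4.png',np.hstack([cv2.resize(p,(480,360)),cv2.resize(e[215:335,240:340],(300,360),interpolation=cv2.INTER_CUBIC)]))
E
```

```text
clock: 6.05
tool_pos: [0.5095, 0.0451, 0.1002]
orientation: [-180.0, 0.0, -132.6]
force: [-1.6, -2.6, 4.6]
opening: 0.0211
gripper_force: 30.0
```

View pics/v4.png

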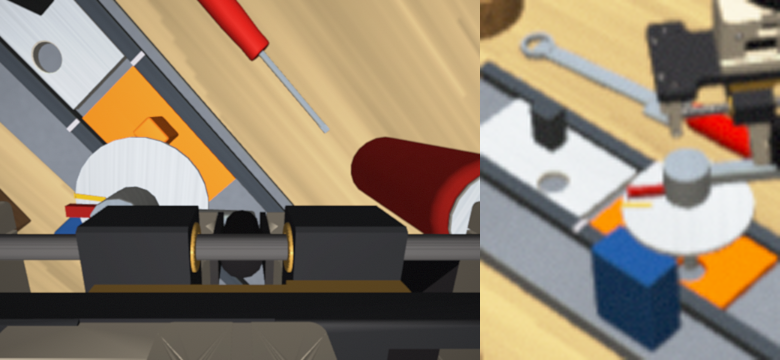

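The crank has turned. The pointer is near (67–90,210) and the yellow mark at (76–100,198) in the left panel, so it is just short of the mark.

```bash
python3 - <<'E'
from h import *
q=np.load('jig.npy')
ps,_,ms=load('s4.png');p,d,m=load('w4.png')
c,s=np.cos(q[2]),np.sin(q[2]);F=lambda X:np.array([c*(X[0]-q[0])+s*(X[1]-q[1]),-s*(X[0]-q[0])+c*(X[1]-q[1])])*1000
a=lambda v:np.degrees(np.arctan2(v[1],v[0])).round(1)
for n,mm,P,M in [('s',ms,[(290,278.7),(300.7,277.3)],[(287.7,283.3),(296.7,283)]),('w',m,[(89,281),(120,278.7)],[(101,262.7),(133,265)])]:
    for z in (.115,.1185):
        g=[F(wz(mm,*u,z)) for u in P];print(n,'ptr',z,[x.round(1) for x in g],a(g[0]),'dir',a(g[0]-g[1]))
    g=[F(wz(mm,*u,.1)) for u in M];print(n,'mark',[x.round(1) for x in g],a(g[0]),'dir',a(g[0]-g[1]))
t=ctrl.get_obs()['tool_pos'];print(F(t),a(F(t)))
cr=lambda x:cv2.resize(x,(400,400),interpolation=cv2.INTER_CUBIC)
cv2.imwrite('pics/c4.png',np.hstack([cr(p[230:310,70:150]),cr(ps[255:305,275:325])]))
E
```

```text
s ptr 0.115 [array([ 25.9, -30.8]), array([  7.2, -15.3])] -49.9 dir -39.6
s ptr 0.1185 [array([ 28.4, -28.2]), array([  9.7, -12.9])] -44.9 dir -39.6
s mark [array([ 29.5, -35.6]), array([ 15.7, -20.6])] -50.4 dir -47.5
w ptr 0.115 [array([ 34.9, -33.1]), array([ 21.7, -23.3])] -43.5 dir -36.8
w ptr 0.1185 [array([ 32.3, -32.6]), array([ 19.4, -22.9])] -45.2 dir -36.8
w mark [array([ 32.6, -38.1]), array([ 20.1, -25.4])] -49.5 dir -45.6
[-56.67649986  47.93562112] 139.8
```

View pics/c4.png

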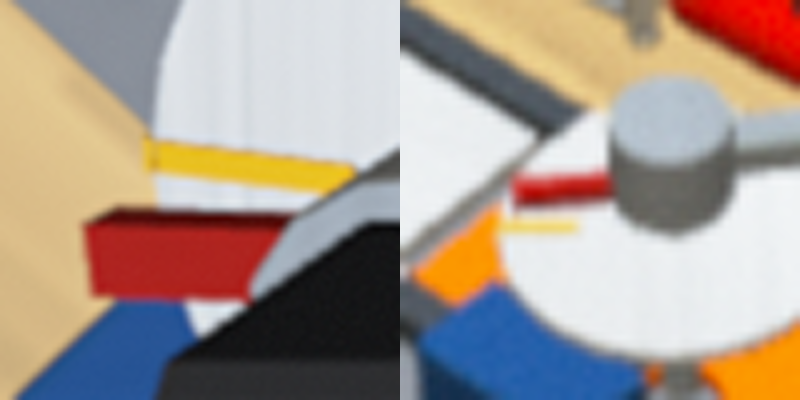

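The crops confirm a remaining gap of about 8–9°. I turn that much and then check it in code.

```bash
python3 -m crank '[[[0.0039,0.004,0.0005],[0,0,-4.3],-1],[[0.0043,0.0037,0.0004],[0,0,-4.3],-1],[[0,0,0],[0,0,0],-1],[[0,0,0],[0,0,0],-1]]'
cat > ang.py <<'E'
from h import *
q=np.load('jig.npy')
c,s=np.cos(q[2]),np.sin(q[2]);F=lambda X:np.array([c*(X[0]-q[0])+s*(X[1]-q[1]),-s*(X[0]-q[0])+c*(X[1]-q[1])])*1000
a=lambda v:np.degrees(np.arctan2(v[1],v[0])).round(1)
def ang(f,zp):
    p,d,m=load(f);h=cv2.cvtColor(p,cv2.COLOR_BGR2HSV);H,S,V=cv2.split(h)
    red=((H<8)|(H>172))&(S>150)&(V>60);yel=(H>20)&(H<33)&(S>150)&(V>120)
    C=px(m,[q[0],q[1],.1]);rad=60*np.linalg.norm(px(m,[q[0]+.01,q[1],.1])-C)/10
    vv,uu=np.mgrid[:480,:640];near=np.hypot(uu-C[0],vv-C[1])<rad
    for n,M,z in (('red',red,zp),('yel',yel,.1)):
        ys,xs=np.nonzero(M&near)
        if len(xs)<5:print(f,n,len(xs));continue
        X=np.array([w(m,x,y,d[y,x]) for x,y in zip(xs,ys)])
        k=X[:,2]>zp-.003 if n=='red' else np.abs(X[:,2]-.1)<.008
        G=np.array([F(wz(m,x,y,z)) for x,y in zip(xs[k],ys[k])])
        if len(G)<4:print(f,n,'few',len(G),X[:,2].round(3)[:5]);continue
        vx,vy,_,_=cv2.fitLine(G.astype(np.float32),cv2.DIST_L2,0,.01,.01).ravel()
        print(f,n,len(G),'mean',G.mean(0).round(1),a(G.mean(0)),'dir',np.degrees(np.arctan2(vy,vx)).round(1),'z',np.median(X[:,2]).round(4),X[:,2].max().round(4))
E
python3 - <<'E'
from ang import *
for n in('wrist','scene','top'):snap(n,n[0]+'5.png')
ang('top0.png',.1085);ang('w1.png',.1085)
for f in('w4.png','s4.png'):ang(f,.117)
for f in('w5.png','s5.png','t5.png'):ang(f,.118)
t=ctrl.get_obs()['tool_pos'];print(F(t),a(F(t)))
E
```

```text
clock: 6.55
tool_pos: [0.5173, 0.0523, 0.1011]
orientation: [-180.0, 0.0, -140.9]
force: [-0.3, -2.2, 3.6]
opening: 0.0213
gripper_force: 30.0
top0.png red 19 mean [26.1 22.4] 40.7 dir 39.9 z 0.1115 0.1143
top0.png yel 3
w1.png red 158 mean [26.1 21.1] 38.9 dir 42.4 z 0.1117 0.1133
w1.png yel 68 mean [ 24.9 -30.8] -51.0 dir -49.5 z 0.1003 0.1017
w4.png red 491 mean [ 25.8 -26.7] -46.0 dir -33.4 z 0.1198 0.2977
w4.png yel 213 mean [ 25.3 -31.5] -51.2 dir -48.4 z 0.1002 0.2977
s4.png red 28 mean [ 18.6 -21.7] -49.3 dir -44.0 z 0.1209 0.1244
s4.png yel 1
w5.png red 454 mean [ 21.7 -29.5] -53.7 dir -37.2 z 0.1207 0.2985
w5.png yel 81 mean [ 25.5 -33.2] -52.5 dir -49.0 z 0.1003 0.2277
s5.png red 26 mean [ 16.6 -26.4] -57.9 dir -53.4 z 0.1228 0.1253
s5.png yel 1
t5.png red 5 mean [ 27.5 -32.8] -50.0 dir 18.5 z 0.1203 0.1215
t5.png yel 0
[-48.7036532   55.78332515] 131.1
```

```bash
python3 -m crank '[[[0,0,0],[0,0,0],0.1],[[0,0,0],[0,0,0],0.1],[[0,0,0],[0,0,0],0.1],[[0,0,0],[0,0,0],0.1],[[0,0,0.02],[0,0,0],0.1],[[0,0,0.04],[0,0,0],0.1],[[0,0,0.045],[0,0,8.2],0.1],[[0,0,0.045],[0,0,8.2],0.1],[[0,0,0],[0,0,8.2],-1],[[0,0,0],[0,0,8.2],-1],[[0,0,0],[0,0,8.2],-1],[[0,0,0],[0,0,8.4],-1]]' && python3 -m crank '[[[0,0,0],[0,0,0],-1],[[0,0,0],[0,0,0],-1]]'
python3 - <<'E'
from ang import *
for n in('wrist','scene','top'):snap(n,n[0]+'6.png')
for z in(.118,.121):
  for f in('w6.png','s6.png','t6.png'):ang(f,z)
p,d,m=load('w6.png');print(px(m,[q[0],q[1],.1]))
E
```

```text
clock: 7.9
tool_pos: [0.5171, 0.0527, 0.2508]
orientation: [180.0, 0.0, -91.4]
force: [0.3, 0.5, -0.1]
opening: 0.0222
gripper_force: 0.0
clock: 8.1
tool_pos: [0.5172, 0.0526, 0.2508]
orientation: [180.0, 0.0, -92.0]
force: [0.0, 0.1, 0.2]
opening: 0.0059
gripper_force: 0.0
w6.png red 243 mean [ 20.1 -27.6] -53.9 dir -50.6 z 0.121 0.4482
w6.png yel 0
s6.png red 26 mean [ 16.6 -26.4] -57.9 dir -53.4 z 0.1225 0.1253
s6.png yel 1
t6.png red 24 mean [ 20.9 -25.5] -50.6 dir -49.8 z 0.1222 0.1256
t6.png yel 0
w6.png red 241 mean [ 19.5 -27.5] -54.6 dir -50.5 z 0.121 0.4482
w6.png yel 0
s6.png red 26 mean [ 18.7 -24.2] -52.3 dir -53.4 z 0.1225 0.1253
s6.png yel 1
t6.png red 24 mean [ 20.3 -25.5] -51.5 dir -49.8 z 0.1222 0.1256
t6.png yel 0
[268.05811102 162.02640507]
```

The pointer (about −50°) and the mark (about −49°) agree within the measurement error. Next I go behind the bare plate's tail with the fingers shut.

```bash
python3 -m crank '[[[0.0028,-0.0408,0],[0,0,0.4],-1],[[0.0028,-0.0408,0],[0,0,0],-1],[[0.0028,-0.0408,0],[0,0,0],-1],[[0.0028,-0.0408,0],[0,0,0],-1],[[0.0028,-0.0408,0],[0,0,0],-1],[[0.0028,-0.0408,0],[0,0,0],-1],[[0.0028,-0.0408,0],[0,0,0],-1],[[0.0028,-0.0408,0],[0,0,0],-1],[[0,0,0],[0,0,0],-1]]'
python3 - <<'E'
from ang import *
p,d,m=snap('wrist','w7.png');snap('top','t7.png');o=ctrl.get_obs();t=o['tool_pos'];print(F(t),o['orientation'])
# raw plate: depth near .028 in channel
ys,xs=np.mgrid[0:480:2,0:640:2];X=np.array([w(m,x,y,d[y,x]) for x,y in zip(xs.ravel(),ys.ravel())]);G=np.array([F(x) for x in X])
for lo,hi,n in((.026,.031,'plate'),(.06,.075,'post'),(.017,.0225,'floor')):
    k=(X[:,2]>lo)&(X[:,2]<hi)&(G[:,0]>-50)&(G[:,0]<14)&(G[:,1]<-60)&(G[:,1]>-310)
    if k.sum()>10:
        hh=np.histogram(G[k,1],bins=np.arange(-312,-60,4));print(n,k.sum(),[(int(b),int(c)) for c,b in zip(hh[0],hh[1]) if c])
E
```

```text
clock: 9.15
tool_pos: [0.5392, -0.2779, 0.2499]
orientation: [179.9, -0.0, -91.7]
force: [-0.3, 0.0, -0.5]
opening: 0.0
gripper_force: 0.0
[ -18.32324284 -270.73301916] [ 1.79934690e+02  1.63806610e-02 -9.15629979e+01]
plate 633 [(-248, 54), (-244, 45), (-240, 38), (-236, 52), (-232, 39), (-228, 41), (-224, 54), (-220, 30), (-216, 50), (-212, 48), (-208, 33), (-204, 54), (-200, 18), (-196, 20), (-192, 13), (-188, 17), (-184, 2), (-180, 1), (-176, 2), (-172, 1), (-168, 2), (-164, 1), (-160, 2), (-156, 1), (-152, 2), (-100, 1), (-96, 1), (-92, 1), (-88, 2), (-84, 2), (-80, 1), (-76, 1), (-72, 2), (-68, 1)]
floor 645 [(-304, 13), (-300, 56), (-296, 56), (-292, 40), (-288, 44), (-284, 56), (-280, 56), (-276, 27), (-272, 56), (-268, 55), (-264, 31), (-260, 50), (-256, 54), (-252, 48), (-248, 3)]
```

```bash
python3 -m crank '[[[0,0.001,-0.045],[0,0,0],-1],[[0,0,-0.045],[0,0,0],-1],[[0,0,-0.045],[0,0,0],-1],[[0,0,-0.045],[0,0,0],-1],[[0,0,-0.045],[0,0,0],-1],[[0,0,-0.034],[0,0,0],-1],[[0,0,-0.006],[0,0,0],-1],[[0,0,0],[0,0,0],-1]]' && for i in 1 2 3 4; do python3 -m crank '[[[0,0,-0.0015],[0,0,0],-1],[[0,0,0],[0,0,0],-1]]' | egrep 'tool_pos|force: \['; done
```

```text
clock: 10.05
tool_pos: [0.5395, -0.2721, -0.0144]
orientation: [179.9, 0.0, -91.3]
force: [0.6, -1.0, 0.3]
opening: 0.0001
gripper_force: 0.0
tool_pos: [0.5413, -0.273, -0.0135]
force: [-0.5, 0.0, 0.2]
tool_pos: [0.5401, -0.273, -0.0162]
force: [-0.3, -0.6, -0.2]
tool_pos: [0.5395, -0.273, -0.0186]
force: [-0.7, -0.2, -0.4]
tool_pos: [0.5397, -0.273, -0.0191]
force: [-3.1, 2.3, 11.1]
```

Contact at 11 N means the tips are on the channel floor. I raise 3 mm and push.

```bash
python3 -m crank '[[[0,0,0.003],[0,0,0],-1],[[0.0004,0.014,0],[0,0,0],-1],[[0.0004,0.014,0],[0,0,0],-1],[[0.0004,0.014,0],[0,0,0],-1]]';python3 -m crank '[[[0.0004,0.014,0],[0,0,0],-1],[[0.0004,0.014,0],[0,0,0],-1],[[0.0004,0.014,0],[0,0,0],-1],[[0.0004,0.014,0],[0,0,0],-1],[[0.0004,0.014,0],[0,0,0],-1],[[0.0003,0.012,0],[0,0,0],-1],[[0.0002,0.009,0],[0,0,0],-1],[[0.0001,0.005,0],[0,0,0],-1],[[0,0,0],[0,0,0],-1]]'
python3 - <<'E'
from ang import *
p,d,m=snap('wrist','w8.png');snap('scene','s8.png');snap('top','t8.png');o=ctrl.get_obs();t=o['tool_pos'];print(F(t),t)
for f in('s8.png','t8.png'):
    p,d,m=load(f)
    ys,xs=np.mgrid[120:380,200:460];X=np.array([w(m,x,y,d[y,x]) for x,y in zip(xs.ravel(),ys.ravel())]);G=np.array([F(x) for x in X]);col=p[120:380,200:460].reshape(-1,3).astype(int)
    sil=(col.min(1)>150);ora=(col[:,2]>150)&(col[:,0]<90)
    k0=(G[:,0]>-50)&(G[:,0]<14)&(np.abs(X[:,2]-.028)<.006)
    for n,c_ in(('sil',sil),('ora',ora)):
        g=G[k0&c_];
        if len(g):print(f,n,len(g),np.percentile(g[:,1],[1,5,50,95,99]).round(1))
E
```

```text
clock: 11.25
tool_pos: [0.541, -0.2302, -0.017]
orientation: [-180.0, -0.0, -91.3]
force: [0.6, -4.5, 2.8]
opening: 0.0003
gripper_force: 2.2
clock: 12.15
tool_pos: [0.5432, -0.1339, -0.0174]
orientation: [180.0, 0.0, -91.3]
force: [-0.3, -0.1, 0.3]
opening: 0.0002
gripper_force: 0.0
[ -18.08244435 -130.50506773] [ 0.54308784 -0.13471979 -0.0175321 ]
s8.png sil 728 [-294.7 -286.2   -3.8  193.2  198.5]
s8.png ora 1092 [ 28.3  33.1 100.6 161.6 164.1]
t8.png sil 439 [-97.  -91.8 -61.6   7.9  15.5]
t8.png ora 20 [25.4 25.4 28.  30.7 30.7]
```

```bash
python3 -m crank '[[[0.0001,0.004,0],[0,0,0],-1],[[0.0001,0.004,0],[0,0,0],-1],[[0.0001,0.003,0],[0,0,0],-1],[[0.0001,0.002,0],[0,0,0],-1],[[0,0.001,0],[0,0,0],-1],[[0,0,0],[0,0,0],-1]]'
cat > meas.py <<'E'
from ang import *
def meas(tag):
    o=ctrl.get_obs();print('tool',F(o['tool_pos']).round(1))
    for n in('wrist','scene','top'):snap(n,n[0]+tag+'.png')
    for f in('w'+tag+'.png','s'+tag+'.png','t'+tag+'.png'):
        p,d,m=load(f);h=cv2.cvtColor(p,cv2.COLOR_BGR2HSV).astype(int)
        for x0 in(-45,-30,-8,5):
            # sample colour along the channel at plate-top height
            ys=np.arange(-150,200,1.);L=[]
            for y in ys:
                X=np.array([q[0]+c*x0/1e3-s*y/1e3,q[1]+s*x0/1e3+c*y/1e3,.028]);u=px(m,X);i,j=int(round(u[1])),int(round(u[0]))
                ok=0<=i<480 and 0<=j<640 and abs(w(m,j,i,d[i,j])[2]-.028)<.02
                if not ok:L.append('.');continue
                H,S,V=h[i,j];L.append('O' if S>150 and H<20 and V>120 else 'A' if S<60 and V>165 else 'g' if S<90 and V<=165 else '?')
            r=[];k=0
            for t in range(1,len(L)+1):
                if t==len(L) or L[t]!=L[k]:
                    if t-k>3 and L[k]!='.':r.append(f'{L[k]}{int(ys[k])}:{int(ys[t-1])}')
                    k=t
            print(f,x0,' '.join(r))
E
python3 -c "from meas import *;meas('9')"
```

```text
clock: 12.9
tool_pos: [0.5438, -0.1207, -0.0171]
orientation: [180.0, 0.0, -91.3]
force: [-0.7, -1.1, 0.3]
opening: 0.0004
gripper_force: 0.4
tool [ -17.7 -116.5]
w9.png -45 g-150:-133
w9.png -30 g-150:-133
w9.png -8 g-150:-133
w9.png 5 g-150:-147 A-146:-134
s9.png -45 g-118:-112 A6:36 O37:70 O97:178 A183:199
s9.png -30 g-121:-107 A-106:-98 A4:37 O39:162 O166:178 A183:199
s9.png -8 g-138:-131 g-127:-107 A-106:-84 A-80:-77 g-18:1 A2:36 O38:125 g126:129 A130:137 A139:143 O144:178 A183:199
s9.png 5 A-137:-78 A-3:36 O40:122 A126:139 O142:178 A182:199
t9.png -45 g-140:-104 A-85:34 O42:49
t9.png -30 A-78:-56 A-30:-26 A30:36 O42:46
t9.png -8 A-77:-46
t9.png 5
```

```bash
python3 -m crank '[[[0,0.002,0],[0,0,0],-1],[[0,0.002,0],[0,0,0],-1],[[0.0001,0.0015,0],[0,0,0],-1],[[0,0.001,0],[0,0,0],-1],[[0,0,0],[0,0,0],-1],[[-0.0002,-0.01,0],[0,0,0],-1],[[-0.001,-0.04,0.02],[0,0,0],-1],[[-0.001,-0.04,0.045],[0,0,0],-1],[[0,0,0.045],[0,0,0],-1],[[0,0,0.045],[0,0,0],-1],[[0,0,0.045],[0,0,0],-1],[[0,0,0],[0,0,0],-1]]'
python3 - <<'E'
from meas import *
meas('a')
def line(f):
    p,d,m=load(f);g=cv2.cvtColor(p,cv2.COLOR_BGR2GRAY).astype(np.float32)
    for x0,z in((-61.5,.034),(25.5,.034),(-48,.028),(-40,.028),(-4,.028),(5,.028),(12,.028)):
        ys=np.arange(-120,-70,1.)
        U=np.array([px(m,[q[0]+c*x0/1e3-s*y/1e3,q[1]+s*x0/1e3+c*y/1e3,z]) for y in ys],np.float32)
        v=cv2.remap(g,U[:,0].reshape(1,-1),U[:,1].reshape(1,-1),cv2.INTER_LINEAR).ravel()
        if z>.03:
            b=v-np.median(v);b[b<25]=0;print(f,'line',x0,(b*ys).sum()/max(b.sum(),1),v.max())
        else:
            k=np.argmax(np.abs(np.gradient(v)));print(f,'edge',x0,ys[k],v[::5].astype(int))
for f in('wa.png','sa.png','ta.png'):line(f)
E
```

```text
clock: 14.25
tool_pos: [0.5457, -0.199, 0.1824]
orientation: [-179.3, -0.1, -91.3]
force: [-0.4, 0.0, 0.2]
opening: 0.0006
gripper_force: 0.0
tool [ -13.8 -194.7]
wa.png -45 g-150:-142
wa.png -30 g-150:-142
wa.png -8 g-150:-132
wa.png 5 g-150:-141
sa.png -45 g-150:-109 A6:30 A32:41 O43:76 O106:185 g186:198
sa.png -30 g-150:-102 A-101:-98 A4:43 O44:185 g186:199
sa.png -8 g-150:-101 A-100:-77 g-18:6 A7:41 O44:129 ?130:134 g135:147 O149:165 O169:185 g186:191 g194:199
sa.png 5 g-150:-133 g-131:-119 g-116:-102 A-101:-78 g-6:1 A2:42 O45:128 g131:145 ?146:149 O150:184 g187:199
ta.png -45 g-150:-114 g-110:-101 A-98:-74 A-63:-54 O117:121 O140:174 O177:181 g185:196
ta.png -30 g-150:-99 A-98:-74 A-65:-54 O138:182 g185:199
ta.png -8 g-150:-99 A-98:-76 A-65:-53 O116:127 g138:147 O148:182 g183:197
ta.png 5 g-150:-98 A-97:-73 A-65:-53 O116:125 g136:148 O149:183 g189:198
wa.png line -61.5 0.0 55.558594
wa.png line 25.5 0.0 56.523438
wa.png edge -48 -111.0 [19 19 37 44 55 54 54 54 54 53]
wa.png edge -40 -111.0 [19 19 37 42 54 54 53 55 54 54]
wa.png edge -4 -94.0 [ 29  23  19  16  21  50  80  94 105 1
[... 234 characters left out ...]
151 151 149 141 139 103  70  76 136 205]
sa.png edge -40 -88.0 [151 153 153 139  79  85 131 202 234 235]
sa.png edge -4 -99.0 [152 153 151 154 174 230 237 237 232 202]
sa.png edge 5 -75.0 [154 152 151 152 179 233 238 238 231 147]
sa.png edge 12 -76.0 [122 119 122 141 180 166 187 183 187 119]
ta.png line -61.5 -94.7722530993695 191.36914
ta.png line 25.5 -94.73773897340851 201.11328
ta.png edge -48 -73.0 [126 128 129 130 131 210 217 218 219 214]
ta.png edge -40 -73.0 [126 127 126 127 129 209 217 218 218 211]
ta.png edge -4 -73.0 [127 125 127 125 131 202 214 214 214 170]
ta.png edge 5 -73.0 [128 127 127 126 133 205 217 218 219 215]
ta.png edge 12 -98.0 [128 127 124 126 132 203 217 217 218 216]
```

```bash
python3 -m crank '[[[-0.001,0.03,0.035],[0,0,0],-1],[[-0.001,0.034,0.035],[0,0,0],-1],[[-0.001,0.04,0],[0,0,0],-1],[[0,0.04,0],[0,0,0],-1],[[0,0.02,0],[0,0,0],-1],[[0,0,0],[0,0,0],-1]]'
cat > sub.py <<'E'
from ang import *
def sub(f,y0=-115,y1=-80):
    p,d,m=load(f);g=cv2.cvtColor(p,cv2.COLOR_BGR2GRAY).astype(np.float32);ys=np.arange(y0,y1,.25)
    def prof(x0,z):
        U=np.array([px(m,[q[0]+c*x0/1e3-s*y/1e3,q[1]+s*x0/1e3+c*y/1e3,z]) for y in ys],np.float32)
        return cv2.remap(g,U[:,0].reshape(1,-1),U[:,1].reshape(1,-1),cv2.INTER_CUBIC).ravel()
    for a_,b_ in((-66,-57),(21,30)):
        v=np.mean([prof(x,.034) for x in range(a_,b_,2)],0);b=v-np.median(v);b[b<b.max()*.3]=0;print(f,'line',a_,((b*ys).sum()/b.sum()).round(2))
    for a_,b_ in((-50,-36),(-10,0),(2,14)):
        v=np.mean([prof(x,.028) for x in range(a_,b_,2)],0);lo,hi=v[:20].mean(),np.percentile(v,85);k=np.argmax(v>(lo+hi)/2);print(f,'tail',a_,ys[k],int(lo),int(hi))
E
python3 - <<'E'
from sub import *
snap('wrist','wb.png');snap('top','tb.png')
sub('wb.png');sub('ta.png');sub('tb.png')
E
```

```text
clock: 15.0
tool_pos: [0.5382, -0.0313, 0.2435]
orientation: [179.8, -0.0, -91.2]
force: [-0.1, -0.1, 0.7]
opening: 0.0005
gripper_force: 0.0
wb.png line -66 -96.94
wb.png line 21 -97.02
wb.png tail -50 -99.5 130 219
wb.png tail -10 -99.25 130 217
wb.png tail 2 -99.25 130 219
ta.png line -66 -94.59
ta.png line 21 -94.59
ta.png tail -50 -97.25 128 219
ta.png tail -10 -96.75 127 216
ta.png tail 2 -96.75 127 218
tb.png line -66 -94.58
tb.png line 21 -94.61
tb.png tail -50 -97.25 128 219
tb.png tail -10 -97.0 127 215
tb.png tail 2 -96.75 129 218
```

Both cameras show the tail 2.4 mm short of the lines. I go back for a final nudge.

```bash
python3 -m crank '[[[0.0015,-0.03,0],[0,0,0],-1],[[0.0015,-0.034,0],[0,0,0],-1],[[0.001,-0.034,0],[0,0,0],-1],[[0.001,0,-0.04],[0,0,0],-1],[[0,0,-0.045],[0,0,0],-1],[[0,0,-0.045],[0,0,0],-1],[[0,0,-0.045],[0,0,0],-1],[[0,0,-0.04],[0,0,0],-1],[[0,0,-0.025],[0,0,0],-1],[[0,0,-0.01],[0,0,0],-1],[[0,0,0],[0,0,0],-1],[[0,0,0],[0,0,0],-1]]'; python3 -c "
from ang import *
print(np.mean([F(ctrl.get_obs()['tool_pos']) for _ in range(5)],0))"
```

```text
clock: 16.3
tool_pos: [0.5446, -0.1321, -0.0039]
orientation: [-179.9, -0.0, -91.4]
force: [-0.6, -0.8, 1.0]
opening: 0.0003
gripper_force: 0.0
[ -16.63697591 -127.86976093]
```

```bash
python3 -m crank '[[[0,0,-0.008],[0,0,0],-1],[[0,0,-0.0045],[0,0,0],-1],[[0.0001,0.006,0],[0,0,0],-1],[[0.0001,0.005,0],[0,0,0],-1],[[0.0001,0.004,0],[0,0,0],-1],[[0,0.002,0],[0,0,0],-1],[[0,0,0],[0,0,0],-1],[[0,0,0],[0,0,0],-1]]'; python3 - <<'E'
from sub import *
print(F(ctrl.get_obs()['tool_pos']));snap('top','tc.png');print(F(ctrl.get_obs()['tool_pos']))
p,d,m=load('tc.png');k=d*0
sub('tc.png')
E
```

```text
clock: 17.1
tool_pos: [0.5443, -0.1144, -0.0172]
orientation: [-180.0, 0.0, -91.3]
force: [-0.2, -0.5, 0.5]
opening: 0.0004
gripper_force: 0.0
[ -17.43677356 -110.2010559 ]
[ -17.48502246 -110.31696302]
tc.png line -66 -91.08
tc.png line 21 -87.29
tc.png tail -50 -98.5 104 119
tc.png tail -10 -115.0 91 71
tc.png tail 2 -108.0 42 75
```

```bash
python3 -m crank '[[[0,0.0015,0],[0,0,0],-1],[[0,0.001,0],[0,0,0],-1],[[0,0,0],[0,0,0],-1],[[0,0,0],[0,0,0],-1]]'; python3 -c "
from ang import *
print(F(ctrl.get_obs()['tool_pos']))"; python3 -m crank '[[[0,-0.01,0],[0,0,0],-1],[[0,-0.02,0.02],[0,0,0],-1],[[0,0,0.045],[0,0,0],-1],[[0,0,0.045],[0,0,0],-1],[[0,0,0.045],[0,0,0],-1],[[0,0,0.045],[0,0,0],-1],[[0,0.02,0.045],[0,0,0],-1],[[0,0.034,0.02],[0,0,0],-1],[[0,0.045,0],[0,0,0],-1],[[0,0.04,0],[0,0,0],0],[[0,0,0],[0,0,0],0]]'; python3 - <<'E'
from sub import *
snap('wrist','wd.png');snap('top','td.png')
sub('wd.png');sub('td.png');ang('td.png',.121)
E
```

```text
clock: 17.55
tool_pos: [0.5441, -0.1123, -0.0173]
orientation: [180.0, -0.0, -91.4]
force: [-0.5, -4.1, 0.6]
opening: 0.0005
gripper_force: 1.6
[ -17.65129727 -108.09739348]
clock: 18.65
tool_pos: [0.5443, 0.0004, 0.248]
orientation: [-180.0, 0.1, -91.1]
force: [-0.3, -0.6, -0.1]
opening: 0.0108
gripper_force: 0.0
wd.png line -66 -97.04
wd.png line 21 -97.05
wd.png tail -50 -97.75 128 217
wd.png tail -10 -97.5 128 215
wd.png tail 2 -97.5 128 216
td.png line -66 -94.59
td.png line 21 -94.59
td.png tail -50 -95.25 127 217
td.png tail -10 -95.25 126 213
td.png tail 2 -95.0 128 215
td.png red 3
td.png yel 0
```

The tail is level with the lines within about 0.5 mm. Back to the handle.

```bash
python3 -m crank '[[[-0.009,0.017,0],[0,0,-8.3],0.1],[[-0.009,0.017,0],[0,0,-8.3],0.1],[[-0.009,0.018,0],[0,0,-8.3],0.1],[[0,0,0],[0,0,-8.3],0.1],[[0,0,0],[0,0,-8.3],0.1],[[0,0,0],[0,0,-8.3],0.1],[[0,0,0],[0,0,0],0.1],[[0,0,0],[0,0,0],0.1]]'; python3 - <<'E'
from ang import *
o=ctrl.get_obs();print(o['tool_pos'],o['orientation'],o['opening'])
p,d,m=snap('top','te.png')
# handle top
ys,xs=np.mgrid[150:260,230:360];X=np.array([w(m,x,y,d[y,x]) for x,y in zip(xs.ravel(),ys.ravel())])
k=(X[:,2]>.165)&(X[:,2]<.185)&(np.hypot(X[:,0]-.517,X[:,1]-.052)<.04);print(k.sum(),X[k].mean(0) if k.any() else '')
E
```

```text
clock: 19.55
tool_pos: [0.5173, 0.048, 0.2476]
orientation: [180.0, -0.0, -141.0]
force: [0.2, -0.2, -0.4]
opening: 0.0485
gripper_force: 0.0
[0.51726416 0.04798326 0.24760957] [ 1.79994184e+02 -1.05346808e-02 -1.40971344e+02] 0.048482257210651594
44 [0.51580562 0.05214054 0.17636026]
```

```bash
python3 -m crank '[[[0,0.0043,-0.02],[0,0,0],0.1],[[0,0,-0.04],[0,0,0],0.1],[[0,0,-0.04],[0,0,0],0.1],[[0,0,-0.03],[0,0,0],0.1],[[0,0,-0.012],[0,0,0],0.1],[[0,0,-0.005],[0,0,0],0.1],[[0,0,0],[0,0,0],0.1]]' && python3 -m crank '[[[0,0,0],[0,0,0],-1],[[0,0,0],[0,0,0],-1],[[0,0,0],[0,0,0],-1],[[0,0,0],[0,0,0],-1],[[0,0,0],[0,0,0],-1],[[0,0,0],[0,0,0],-1],[[0,0,0],[0,0,0],-1]]'
```

```text
clock: 20.3
tool_pos: [0.5177, 0.0532, 0.1012]
orientation: [-180.0, 0.0, -141.1]
force: [0.1, 0.3, 0.2]
opening: 0.0482
gripper_force: 0.0
clock: 21.0
tool_pos: [0.5179, 0.0529, 0.1013]
orientation: [-179.9, 0.1, -141.1]
force: [3.3, -5.3, 2.7]
opening: 0.0212
gripper_force: 30.0
```

```bash
python3 -m crank '[[[-0.0077,-0.0071,-0.0008],[0,0,8],-1],[[-0.0066,-0.0081,-0.0008],[0,0,8],-1],[[-0.0054,-0.009,-0.0008],[0,0,8],-1],[[-0.0041,-0.0096,-0.0009],[0,0,8],-1],[[-0.0027,-0.0101,-0.0008],[0,0,8],-1],[[-0.0013,-0.0104,-0.0008],[0,0,8],-1],[[0.0002,-0.0105,-0.0009],[0,0,8],-1],[[0.0016,-0.0103,-0.0008],[0,0,8],-1],[[0.0031,-0.01,-0.0008],[0,0,8],-1],[[0.0044,-0.0095,-0.0009],[0,0,8],-1],[[0.0057,-0.0088,-0.0008],[0,0,8],-1],[[0.0069,-0.0079,-0.0008],[0,0,8],-1]]'; python3 -m crank '[[[0,0,0],[0,0,0],-1],[[0,0,0],[0,0,0],-1]]'; python3 -c "
from ang import *
t=ctrl.get_obs()['tool_pos'];print(F(t),a(F(t)))"
```

```text
clock: 22.2
tool_pos: [0.5104, -0.0588, 0.0913]
orientation: [179.9, 0.0, -44.8]
force: [-4.3, -1.8, 7.9]
opening: 0.0215
gripper_force: 30.0
clock: 22.4
tool_pos: [0.5106, -0.0589, 0.0913]
orientation: [179.9, 0.0, -45.1]
force: [-4.5, -3.7, 8.2]
opening: 0.0214
gripper_force: 30.0
[-52.52660655 -55.52600375] -133.4
```

```bash
python3 -m crank '[[[0.0038,-0.0036,-0.0004],[0,0,4],-1],[[0.002,-0.0017,-0.0002],[0,0,2],-1],[[0,0,0],[0,0,0],-1]]'; python3 -m crank '[[[0.002,-0.0016,-0.0002],[0,0,2],-1],[[0,0,0],[0,0,0],-1]]';python3 -m crank '[[[0.001,-0.0008,0],[0,0,1],-1],[[0,0,0],[0,0,0],-1]]';  python3 -c "
from ang import *
t=ctrl.get_obs()['tool_pos'];print(F(t),a(F(t)))"
```

```text
clock: 22.7
tool_pos: [0.5163, -0.0642, 0.0907]
orientation: [179.9, 0.0, -39.1]
force: [-3.7, -4.4, 7.7]
opening: 0.021
gripper_force: 30.0
clock: 22.9
tool_pos: [0.5183, -0.0657, 0.0905]
orientation: [179.9, 0.0, -37.1]
force: [-3.2, -4.8, 7.1]
opening: 0.0213
gripper_force: 30.0
clock: 23.1
tool_pos: [0.5192, -0.0664, 0.0904]
orientation: [179.9, 0.0, -36.1]
force: [-3.2, -3.3, 6.5]
opening: 0.0214
gripper_force: 30.0
[-43.74018258 -62.80975212] -124.9
```

```bash
for i in 1 2 3; do python3 -m crank '[[[0.0011,-0.0008,-0.0001],[0,0,1],-1],[[0,0,0],[0,0,0],-1]]' | egrep 'tool_pos|force: \[';done;  python3 -c "
from ang import *
t=ctrl.get_obs()['tool_pos'];print(F(t),a(F(t)))"
```

```text
tool_pos: [0.5202, -0.0671, 0.0903]
force: [-4.4, -3.4, 7.3]
tool_pos: [0.5204, -0.0674, 0.0902]
force: [-8.0, 0.8, 12.6]
tool_pos: [0.5207, -0.0676, 0.0901]
force: [-11.8, 4.1, 16.1]
[-42.19462309 -64.01654958] -123.4
```

```bash
python3 -m crank '[[[0,0,0],[0,0,0],0.1],[[0,0,0],[0,0,0],0.1],[[0,0,0],[0,0,0],0.1],[[0,0,0],[0,0,0],0.1],[[0,0,0.02],[0,0,0],0.1],[[0,0,0.045],[0,0,-8.3],0.1],[[0.002,0.01,0.045],[0,0,-8.3],0.1],[[0.002,0.045,0.045],[0,0,-8.3],0.3],[[0.002,0.045,0],[0,0,-8.3],0.3],[[0.002,0.045,0],[0,0,-8.3],0.3],[[0.002,0.045,0],[0,0,-8.3],0.3],[[0.002,0.03,0],[0,0,-8.3],0.3]]'; python3 -m crank '[[[0,0,0],[0,0,0],0.3],[[0,0,0],[0,0,0],0.3]]'; python3 - <<'E'
from ang import *
o=ctrl.get_obs();print(o['orientation'],F(o['tool_pos']))
for n in('wrist','top','scene'):
    p,d,m=snap(n,n[0]+'f.png')
    ys,xs=np.nonzero((p[:,:,2]>90)&(p[:,:,0]<110)&(p[:,:,2].astype(int)-p[:,:,0]>60)&(d>0))
    X=np.array([w(m,x,y,d[y,x]) for x,y in zip(xs,ys)]);G=np.array([F(x) for x in X])
    k=(np.abs(X[:,2]-.068)<.004)&(np.abs(G[:,0]+32)<25)&(np.abs(G[:,1]-105)<30)
    if k.any():print(n,k.sum(),'post top',G[k].min(0).round(1),G[k].max(0).round(1),G[k].mean(0).round(1))
ang('tf.png',.1115)
from sub import sub
sub('tf.png')
E
```

```text
clock: 24.9
tool_pos: [0.5348, 0.142, 0.235]
orientation: [-180.0, 0.0, -91.0]
force: [-0.0, -0.2, 0.0]
opening: 0.0572
gripper_force: 0.0
clock: 25.1
tool_pos: [0.5347, 0.14, 0.2346]
orientation: [180.0, -0.0, -90.6]
force: [-0.4, -0.9, -0.9]
opening: 0.0567
gripper_force: 0.0
[ 1.79953019e+02 -2.65230824e-02 -9.05665936e+01] [-33.52021529 143.90596673]
wrist 503 post top [-42.9  91.5] [-23.4 115. ] [-33.  102.9]
top 77 post top [-42.6  93.8] [-22.1 116.7] [-32.4 105. ]
scene 74 post top [-45.7  92.9] [-23.1 118.2] [-33.4 106.6]
tf.png red 13 mean [18.1 26.6] 55.8 dir 55.3 z 0.1104 0.1163
tf.png yel 3
tf.png line -66 -94.59
tf.png line 21 -94.59
tf.png tail -50 -95.5 123 211
tf.png tail -10 -95.25 123 208
tf.png tail 2 -95.0 124 210
```

```bash
python3 -m crank '[[[0,-0.02,0],[0,0,-0.8],0.2],[[0,-0.019,-0.02],[0,0,0],0.2],[[0,0,-0.045],[0,0,0],0.2],[[0,0,-0.045],[0,0,0],0.2],[[0,0,-0.045],[0,0,0],0.2],[[0,0,-0.035],[0,0,0],0.2],[[0,0,-0.025],[0,0,0],0.2],[[0,0,-0.012],[0,0,0],0.2],[[0,0,0],[0,0,0],0.2]]'
```

```text
clock: 26.15
tool_pos: [0.5342, 0.0992, 0.0069]
orientation: [179.9, -0.1, -91.6]
force: [1.0, -1.1, 0.3]
opening: 0.0526
gripper_force: 0.0
```

```bash
python3 -c "
from ang import *
t=ctrl.get_obs()['tool_pos'];print(F(t),t)"
```

```text
[-33.01434986 103.08940816] [0.53417426 0.09918166 0.00691668]
```

```bash
python3 -m crank '[[[0,0.0015,-0.007],[0,0,0],0.2],[[0,0,0],[0,0,0],-1],[[0,0,0],[0,0,0],-1],[[0,0,0],[0,0,0],-1],[[0,0,0],[0,0,0],-1],[[0,0,0],[0,0,0],-1],[[0,0,0],[0,0,0],-1],[[0,0,0],[0,0,0],-1]]' && python3 -m crank '[[[0,0,0.003],[0,0,0],-1],[[0,0,0.006],[0,0,0],-1],[[0,0,0.01],[0,0,0],-1],[[0,0,0.02],[0,0,0],-1],[[0,0,0.04],[0,0,0],-1],[[0,0,0.04],[0,0,0],-1],[[0,0,0],[0,0,0],-1],[[0,0,0],[0,0,0],-1]]'
```

```text
clock: 26.95
tool_pos: [0.5349, 0.102, 0.0014]
orientation: [-180.0, 0.0, -91.5]
force: [-1.9, -0.2, 6.0]
opening: 0.0198
gripper_force: 30.0
clock: 27.75
tool_pos: [0.5352, 0.1021, 0.1214]
orientation: [-179.9, 0.1, -91.6]
force: [-0.1, -0.7, -4.6]
opening: 0.0199
gripper_force: 30.0
```

```bash
python3 -m crank '[[[-0.004,0.015,0],[0,0,0.7],-1],[[-0.008,0.028,0],[0,0,0.7],-1],[[-0.012,0.04,0],[0,0,0.7],-1],[[-0.012,0.04,0],[0,0,0.7],-1],[[-0.012,0.04,0],[0,0,0.7],-1],[[-0.012,0.04,0],[0,0,0.7],-1],[[-0.008,0.026,0],[0,0,0.4],-1],[[-0.003,0.013,0],[0,0,0],-1],[[0,0,0],[0,0,0],-1],[[0,0,0],[0,0,0],-1]]'; python3 - <<'E'
from ang import *
for n in('wrist','top','scene'):
    p,d,m=snap(n,n[0]+'g.png')
    ys,xs=np.mgrid[0:480:2,0:640:2];xs=xs.ravel();ys=ys.ravel();X=np.array([w(m,x,y,d[y,x]) for x,y in zip(xs,ys)])
    col=p[ys,xs].astype(int);k=(np.abs(X[:,2]-.06)<.006)&(np.hypot(X[:,0]-.477,X[:,1]-.355)<.18)&(col.max(1)<70)
    if k.sum()>20:print(n,'rim',k.sum(),cv2.minAreaRect(X[k,:2].astype(np.float32)))
    k=(col[:,2]>120)&(col[:,0]<80)&(col[:,2]-col[:,0]>80)&(X[:,2]>.1)&(np.hypot(X[:,0]-.47,X[:,1]-.35)<.15)
    if k.sum()>10:print(n,'orange',k.sum(),X[k].min(0).round(3),X[k].max(0).round(3))
E
```

```text
clock: 28.75
tool_pos: [0.4633, 0.3432, 0.119]
orientation: [179.9, -0.1, -86.9]
force: [0.7, -0.8, -3.1]
opening: 0.0198
gripper_force: 30.0
wrist rim 1066 ((0.48018917441368103, 0.30449193716049194), (0.1687011867761612, 0.1186281368136406), 3.0038254261016846)
wrist orange 4500 [0.443 0.274 0.128] [0.515 0.387 0.317]
top rim 130 ((0.4780585765838623, 0.3554303050041199), (0.16834498941898346, 0.21906925737857819), 2.118412733078003)
top orange 171 [0.428 0.289 0.128] [0.515 0.362 0.255]
scene rim 239 ((0.47895723581314087, 0.3576425313949585), (0.1692502796649933, 0.2192348837852478), 2.7238948345184326)
scene orange 367 [0.437 0.292 0.127] [0.544 0.429 0.247]
```

```bash
python3 -m crank '[[[0.0005,0.0005,-0.03],[0,0,0],-1],[[0,0,-0.035],[0,0,0],-1],[[0,0,-0.03],[0,0,0],-1],[[0,0,-0.018],[0,0,0],-1],[[0,0,-0.007],[0,0,0],-1],[[0,0,0],[0,0,0],-1],[[0,0,0],[0,0,0],-1]]'; for i in 1 2 3; do python3 -m crank '[[[0,0,-0.002],[0,0,0],-1],[[0,0,0],[0,0,0],-1]]' | egrep 'tool_pos|force: \[';done
```

```text
clock: 29.6
tool_pos: [0.4649, 0.3442, 0.0008]
orientation: [-180.0, 0.0, -87.0]
force: [-0.8, 0.6, -3.2]
opening: 0.0199
gripper_force: 30.0
tool_pos: [0.465, 0.3447, -0.0011]
force: [-0.3, -0.0, -0.3]
tool_pos: [0.4652, 0.3458, -0.0028]
force: [-1.2, 3.4, 4.3]
tool_pos: [0.4655, 0.3462, -0.0048]
force: [-1.4, 2.6, 4.7]
```

Contact came about 10 mm early, so the plate has probably drooped in the grip. I keep lowering gently so it levels itself.

```bash
for i in 1 2 3 4; do python3 -m crank '[[[0,0,-0.002],[0,0,0],-1],[[0,0,0],[0,0,0],-1]]' | egrep 'tool_pos|force: \[';done; python3 - <<'E'
from ang import *
for n in('top','scene','wrist'):
    p,d,m=snap(n,n[0]+'h.png')
    ys,xs=np.mgrid[0:480,0:640];xs=xs.ravel();ys=ys.ravel();col=p[ys,xs].astype(int)
    k=(col[:,2]>120)&(col[:,0]<80)&(col[:,2]-col[:,0]>80);X=np.array([w(m,x,y,d[y,x]) for x,y in zip(xs[k],ys[k])])
    k=(np.abs(X[:,0]-.478)<.07)&(np.abs(X[:,1]-.356)<.1)&(X[:,2]<.035);P=X[k]
    if len(P)>30:
        A=np.c_[P[:,:2]-[.478,.356],np.ones(len(P))];r=np.linalg.lstsq(A,P[:,2],rcond=None)[0];print(n,len(P),'slopes deg',np.degrees(r[:2]).round(2),'z',r[2].round(4),P.min(0).round(3),P.max(0).round(3))
E
```

```text
tool_pos: [0.4656, 0.3462, -0.0069]
force: [0.5, 3.4, 4.1]
tool_pos: [0.4654, 0.3457, -0.0091]
force: [1.8, 3.8, 5.0]
tool_pos: [0.4651, 0.3451, -0.0114]
force: [1.6, 3.0, 5.3]
tool_pos: [0.4651, 0.3452, -0.0117]
force: [-4.8, 0.5, 21.2]
top 547 slopes deg [ 0.41 -0.33] z 0.0144 [0.447 0.283 0.005] [0.517 0.343 0.035]
scene 1170 slopes deg [-1.45 -0.33] z 0.0152 [0.437 0.282 0.003] [0.518 0.427 0.022]
wrist 17744 slopes deg [-0.41  0.64] z 0.0146 [0.443 0.28  0.004] [0.52  0.396 0.035]
```

The plate is now flat, with its top at z≈0.0145 on the crate floor, which is the expected height. I release and retract.

```bash
python3 -m crank '[[[0,0,0.001],[0,0,0],-1],[[0,0,0],[0,0,0],0.1],[[0,0,0],[0,0,0],0.1],[[0,0,0],[0,0,0],0.1],[[0,0,0],[0,0,0],0.1],[[0,0,0],[0,0,0],0.1],[[0,0,0.01],[0,0,0],0.1],[[0,0,0.03],[0,0,0],0.1],[[0,0,0.045],[0,0,0],0.1],[[0,0,0.045],[0,0,0],0.1],[[0,0,0.045],[0,0,0],0.1],[[0,0.04,0.03],[0,0,0],0.1]]'; python3 -m crank '[[[-0.01,0.045,0],[0,0,0],0.1],[[-0.02,0.045,0],[0,0,0],0.1],[[-0.02,0.045,0],[0,0,0],0.1],[[-0.02,0.04,0],[0,0,0],0.1],[[0,0,0],[0,0,0],0.1],[[0,0,0],[0,0,0],0.1]]'
python3 - <<'E'
from sub import *
a_,_,_=snap('top','ti.png');b_,_,_=snap('scene','si.png');sub('ti.png');ang('ti.png',.1115)
cv2.imwrite('pics/fin.png',np.hstack([cv2.resize(a_[80:320,80:500],(420,240)),cv2.resize(b_[180:420,170:540],(370,240))]).repeat(1,0))
E
```

```text
clock: 32.35
tool_pos: [0.4651, 0.3824, 0.1977]
orientation: [-179.8, 0.2, -87.1]
force: [0.5, 1.4, 0.4]
opening: 0.0483
gripper_force: 0.0
clock: 32.95
tool_pos: [0.3935, 0.56, 0.192]
orientation: [180.0, -0.0, -86.8]
force: [1.1, -0.7, 0.0]
opening: 0.048
gripper_force: 0.0
ti.png line -66 -94.58
ti.png line 21 -94.57
ti.png tail -50 -95.25 102 181
ti.png tail -10 -95.0 101 178
ti.png tail 2 -95.0 102 180
ti.png red 18 mean [18.5 27.1] 55.7 dir 53.5 z 0.1098 0.1156
ti.png yel 3
```

View pics/fin.png

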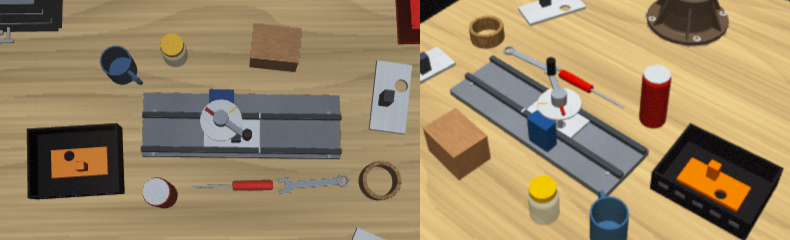

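The orange plate lies flat in the crate at about (79,163) with its post up. The bare plate is locked in the fixture at (230,133) with its tail on the white line at col 260. The other bench items look unmoved.

```bash
python3 -c "
from plant import close_job
print(close_job())"
```

```text
the job is handed in; nothing more can be done
None
```

Job handed in at about 33 s: the bare plate is locked with its tail about 0.5 mm from the white lines, the crank is back at its stop, and the orange plate is flat in the crate, post up; the pointer was within roughly 1–2° of the yellow mark, and the reported TCP height was about 40–47 mm lower than the real finger tips, so I worked around that.

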